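Snap a probe holder onto the instrument rail

TASK

Fit the loose probe holder from the steel tray to the sprung instrument rail: press it down onto the clear part of the bar, at least two finger widths short of the stop collar, until its arms snap fully round the bar, then slide it along and snug it up against the collar with a light push of about 8 N, and let go with it standing upright there. Do not press the sprung bar to the bottom of its travel, do not shove the collar hard, and leave everything else where it is.

Things in the scene. Friction and masses are not known exactly. Their poses are not given: they have to be found in the camera images.
- clip_grip (a point): Loose probe holder (white plastic, 75 g, 70 mm tall, the larger clip in the tray), upright, mouth down. This is the grasp point in its grip block: 16 mm wide along x, 26 along y, 34 tall; the point is 13 mm below the block's top, 21 mm above two flat shoulders at its foot (body 44 mm wide along x; fingertips straddling the block along x can press on them). z up, y along the bore.
- clip_bore (a point): Centre of the holder's bore, 41 mm below clip_grip, 16 mm above the foot of its arms; y along the bore. Bore 24 mm; mouth below it 17 mm wide, flared lips 27 mm apart. Two sprung arms spread along x. Holder 26 mm long along y; a half turn about z makes no difference. Snapped fully on, this point lies on the bar's centre line.
- bar_mid (a point): Middle of the rail's bar, on its centre line: level polished steel bar, 24 mm diameter, 320 mm long along y, 85 mm above the table, soft-sprung downwards (this point moves with it). Another such holder is fixed on it, centred 112 mm from here towards -y, its probe standing 84 mm above the bar's centre. From there to the collar on the +y side the bar is clear. A fitted holder slides at 2 to 4 N.
- rail: The rail's fixed steel foot, 90 x 340 x 12 mm, an upright fork 102 mm tall at each end; origin under its centre, the bar along its y, 85 mm up. The stop collar is a dark steel ring on the bar, 40 mm diameter, 16 mm long, locked; its near face is 30 to 90 mm from bar_mid towards +y, not measured: find it by sight or by sliding the holder up to it. Touch it with less than 20 N.
- bar (a joint): How far the bar is pressed down on its springs, m: 0 unloaded, 0.030 bottomed (24 N), about 0.8 N per mm. Snapping a holder on takes roughly 10 to 18 N, depending on friction, so the bar sinks 12 to 22 mm before the arms pass its widest point; then the push eases and the bar springs up into the bore. Do not press it to the bottom.
- tray: Fixed shallow steel tray, 200 x 170 mm, walls 14 mm high, floor 3 mm; origin under its centre.
- small_clip: Smaller white clip for a thin tube, 26 mm wide, 40 mm tall, in the tray; not to be used. Origin under its centre.
- probe: Thin steel probe with a white plug, 115 mm long, lying in the tray. Origin under its middle.
- bottle: Amber bottle, 60 mm diameter, 160 mm tall. Origin under its centre.
- jar: White jar, 70 mm diameter, 80 mm tall. Origin under its centre.
- bowl: Steel bowl, 120 mm diameter, 45 mm tall. Origin under its centre.
- syringe: White syringe body without sharp, 120 mm long, lying on the table. Origin under its middle.
- marker: Yellow marker pen, 120 x 12 x 12 mm, lying on the table. Origin under its middle.
Mind the look-alikes: they are no part of the job. Leave any green look-alike of the part that bears clip_grip alone.

How it is judged (in metres and radians):
On the way, in this order (a step that is already met when the one before it is completed fails the run):
1. the holder is snapped fully round the bar in the clear, its end at least 18 mm short of the collar (39 mm between centres) (z of clip_bore in the frame of bar_mid between -0.0025 and 0.0025 m and x of clip_bore in the frame of bar_mid between -0.0025 and 0.0025 m and distance between clip_bore and collar_c0 above 0.039 m and y of clip_bore in the frame of bar_mid above -0.09 m), for 0.1 s.
2. the snapped-on holder is pushed against the collar with at least 3 N (z of clip_bore in the frame of bar_mid between -0.0025 and 0.0025 m and contact force between clip and collar_c0 above 3 N), for 0.1 s.
At the end, for the whole second after the job is handed in: The holder is snapped fully onto the bar (bore centre within 2.5 mm of the bar's centre line up, down and sideways), rests against the stop collar (gap under 2 mm: centres of holder and collar under 23 mm apart), stands upright within 17 degrees, and the bar is unloaded and back up (z of clip_bore in the frame of bar_mid between -0.0025 and 0.0025 m and x of clip_bore in the frame of bar_mid between -0.0025 and 0.0025 m and distance between clip_bore and collar_c0 below 0.023 m and angle between clip_bore's own z axis and vertical below 0.3 rad and value of joint bar below 0.004 m); the robot touches nothing.
It fails at once if the bar is pressed to the bottom of its sprung travel (over 29 mm, about 23 N) (value of joint bar above 0.029 m).
It fails at once if the collar is touched with more than 20 N (contact force between anything else and collar_c0 above 20 N).
It fails at once if another thing is moved by more than 30 mm (distance of any of small_clip, probe, bottle, jar, bowl, syringe, marker from where it was at the start of the episode above 0.03 m).
It also fails if it takes over 67 s, if anything falls off the work surface, if the arm or the gripper's body presses on something with over 40 N, if the wrist force passes 120 N, or if a joint passes its speed limit or range.

ROBOT

A 6-joint arm with a two-finger parallel gripper is mounted at the origin on the work surface. World frame = base frame: x ahead of the robot, y to its left, z up, the work surface at z = 0. Lengths are in mm, angles in rad, forces in N, time in s.
With the tool pointing down it reaches from about 275 to 1000 mm from the base axis. Payload 8.4 kg.
Tool frame: the origin (TCP) lies at the centre of the arm's flange, where the gripper is bolted on; the fingertips stand r.tip_extent ahead of it and the grasp point (between the pads) lies 155 mm ahead of it (r.tip_extent is the distance from the TCP to the fingertips, in mm); z points along the fingers, y is the direction in which the jaws open and shut (so a half turn about z gives the same grasp; the last joint's range is limited). The gripper opens to 85 mm and grips with 20 to 120 N. Pads are 22 mm wide; open, the fingers measure 114 mm over their backs; the gripper's body (76 mm by 85 mm) begins 54 mm behind the grasp point. The pads swing forward as they close: fully open they stand 13 mm farther back than shut.
Start: joints at [1.334, 0.353, 1.633, -0, 1.155, -0.002], TCP at [145.404, 607.855, 404.681] pointing down, gripper open.
Joint ranges: [-2.63, 2.63], [-0.92, 2.1], [0.06, 2.66], [-1.3, 4.44], [0, 2.69], [-3.02, 3.02]. Speed limits (rad/s): [2.22, 2.22, 2.79, 3.14, 3.14, 3.14].

INTERFACE

Orientations are given as [roll, pitch, yaw] about the fixed x, y, z axes, in that order (R = Rz(yaw) Ry(pitch) Rx(roll)).
In Python, from rig import sense, grab_frame, job, r gives the robot as it stands. The module is installed in compiled form; this text tells all that it offers.
- The arm moves only by the shell command python3 -m creep 'ROWS' [FORCE]. ROWS is JSON, a list of rows, each a list of 7 numbers: the turn, a rotation vector about the tool's x, y, z in rad, then the shift along the tool's x, y, z in mm, then the closure, from 0 (fully open) to 1 (shut). In form: [[wx, wy, wz, dx, dy, dz, fingers], ...]. A call has 1 to 10 rows; each row shifts and turns the pose as measured when the row begins, along the tool's axes as they then stand; what a row does not reach is not made up. A row lasts 1/12 s, in which the tool goes at most 41.7 mm and 7.16 degrees, less where a joint would pass 70% of its speed; a pose out of reach is approached as far as the arm can. A call with a gripper value outside its range is refused whole. The fingers move at their own pace and stop on an object; FORCE is the grip in N (left out, the last holds). Time passes only in rows, so rows that do not move let the fingers close. It gives the time, the measured TCP pose, the force and the opening at its end, in the units of the state.
- sense(): the state, without advancing time (a new reading comes with each control period).
- grab_frame(name): name is "scene" or "top"; returns a dict with "color" (480x640x3 uint8, red, green, blue), "mtx" (3x3 intrinsics, pixels), "T" (4x4, takes a point from camera to world coordinates). Camera axes: x right, y down, z forward; pixel columns grow to the right and rows downward; lengths in mm; the calibration is good to about 2 mm. A picture is of the moment at which its call begins. There is no depth.
- job.sign_off(): hands the job in, once; it reports no verdict.
The state is a dict: "clock": time; "qpos": joint angles; "qvel": joint speeds; "joint_efforts": joint torques, N m; "eef_pos": TCP position; "tcp_rot": TCP orientation; "contact_force": force on the tool from outside, world axes, zero at the start; "wrist_torque": the same for the moment, N m; "opening": opening from 0.0 (shut) to 1.0 (fully open).
Only numpy, scipy, OpenCV 4.12 (cv2) and the standard library are available. Lean on these libraries where they do the work, as an engineer would, in place of code of your own. Each camera call takes 0.05 s, during which the arm holds its last target.

## Working session

There is one attempt and no reset: what is moved stays moved. The work goes in short steps, Python scripts to look and compute and a shell command to move; the robot and the scene stay as the last step left them, time stands still between calls to the robot, and variables do not carry over. Pictures are saved under pics/ and viewed, and the job is handed in when it is done.

```bash
mkdir -p pics; python3 - <<'E'
from rig import sense, grab_frame, job, r
import cv2
print(sense()); print(r.tip_extent)
for n in("scene","top"):
    f=grab_frame(n); print(n,f["mtx"].tolist(),f["T"].round(4).tolist())
    cv2.imwrite(f"pics/{n}0.png",f["color"][:,:,::-1])
E
```

```text
{'clock': 0.0, 'qpos': array([ 1.33360907e+00,  3.53658667e-01,  1.63413596e+00,  1.79887754e-05,
        1.15524404e+00, -2.38933863e-03]), 'qvel': array([ 0.0012312 , -0.00015892, -0.00187372, -0.00017727,  0.00039284,
       -0.00181799]), 'joint_efforts': array([ 9.00945452e-04, -6.05243325e+01, -3.42059970e+01,  2.08573538e-04,
        9.36608179e-03, -7.66707444e-05]), 'eef_pos': array([145.33791109, 607.6175497 , 403.95417374]), 'tcp_rot': array([-3.14014669e+00, -1.99022490e-05,  2.90678745e+00]), 'contact_force': array([-0.43168379, -0.5717598 , -0.72642579]), 'wrist_torque': array([-0.07033354, -0.01054366,  0.02261593]), 'opening': 1.0026385896412244}
173.4
scene [[536.9213740861716, 0.0, 325.11732112515136], [0.0, 536.9213740861716, 240.6958910990968], [0.0, 0.0, 1.0]] [[0.6389, 0.426, -0.6405, 1250.4723], [0.7692, -0.3569, 0.53, -594.9089], [-0.0028, -0.8314, -0.5557, 694.7536], [0.0, 0.0, 0.0, 1.0]]
top [[453.87530895945554, 0.0, 319.5129018003895], [0.0, 453.87530895945554, 243.99192283784404], [0.0, 0.0, 1.0]] [[0.0151, -0.9879, 0.1542, 369.2469], [-0.9998, -0.0134, 0.0122, -25.3212], [-0.01, -0.1543, -0.988, 1247.5583], [0.0, 0.0, 0.0, 1.0]]
```

View pics/scene0.png

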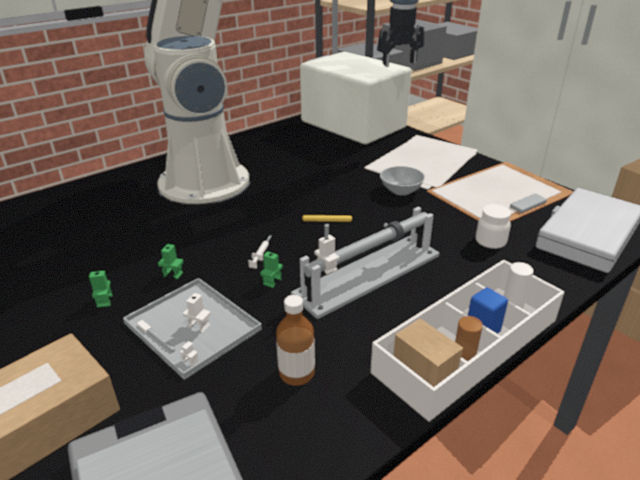

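View pics/top0.png

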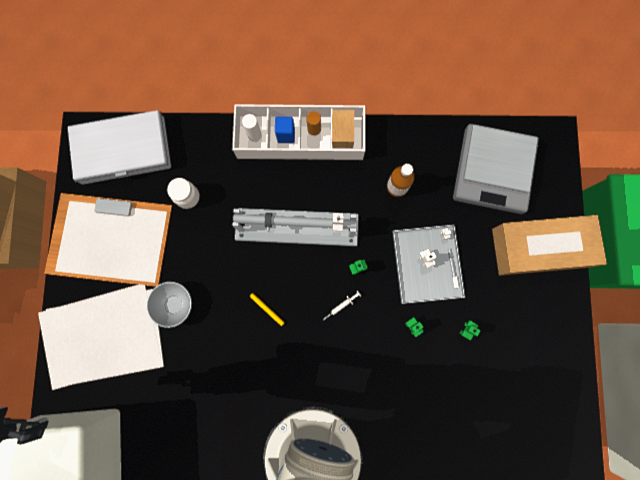

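Candidates, by scene pixel: the larger white clip in the tray (196,312), the small white clip (188,352), the fixed holder on the rail (327,252), and green look-alikes at (101,288), (171,261) and (271,269). I choose the one at (196,312) and will check it in close crops.

```bash
python3 - <<'E'
import cv2,numpy as np
s=cv2.imread("pics/scene0.png");t=cv2.imread("pics/top0.png")
cv2.imwrite("pics/c1.png",cv2.resize(s[270:380,120:270],None,fx=5,fy=5,interpolation=cv2.INTER_CUBIC))
cv2.imwrite("pics/c2.png",cv2.resize(t[215:315,385:475],None,fx=6,fy=6,interpolation=cv2.INTER_CUBIC))
cv2.imwrite("pics/c3.png",cv2.resize(t[195:255,225:370],None,fx=5.5,fy=5.5,interpolation=cv2.INTER_CUBIC))
cv2.imwrite("pics/c4.png",cv2.resize(s[195:315,285:445],None,fx=5,fy=5,interpolation=cv2.INTER_CUBIC))
E
```

```text
(no output)
```

View pics/c1.png

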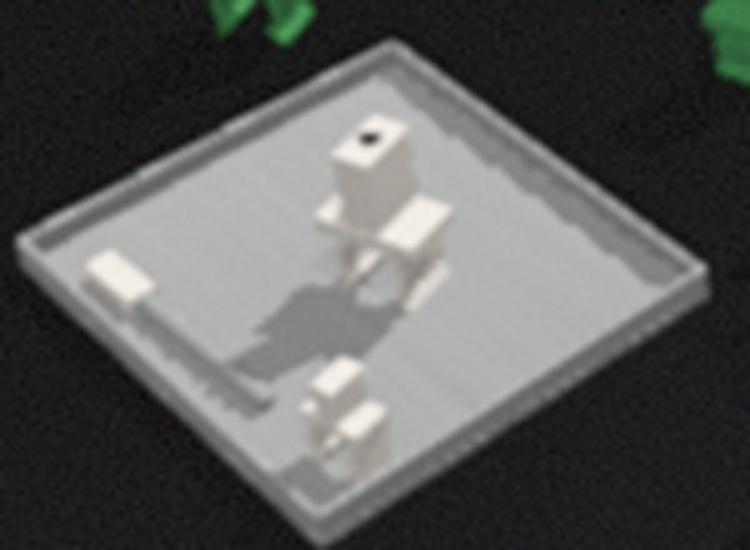

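View pics/c2.png

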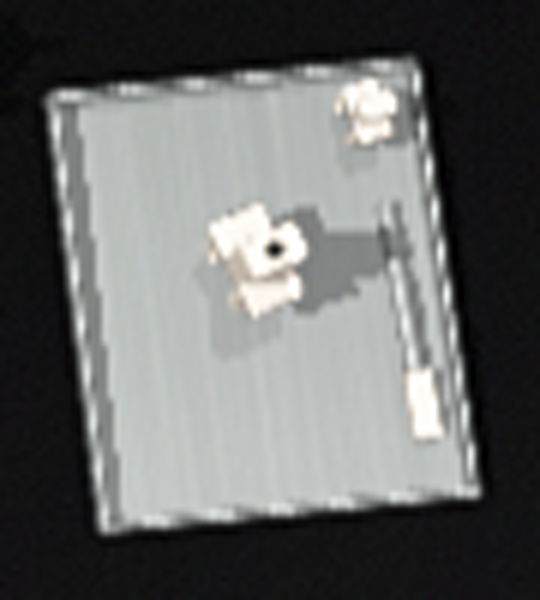

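View pics/c3.png

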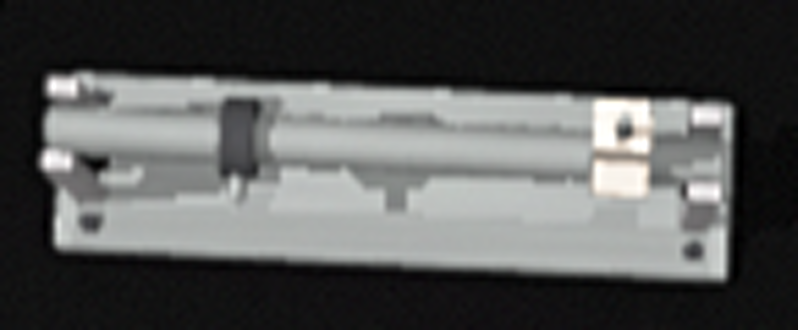

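View pics/c4.png

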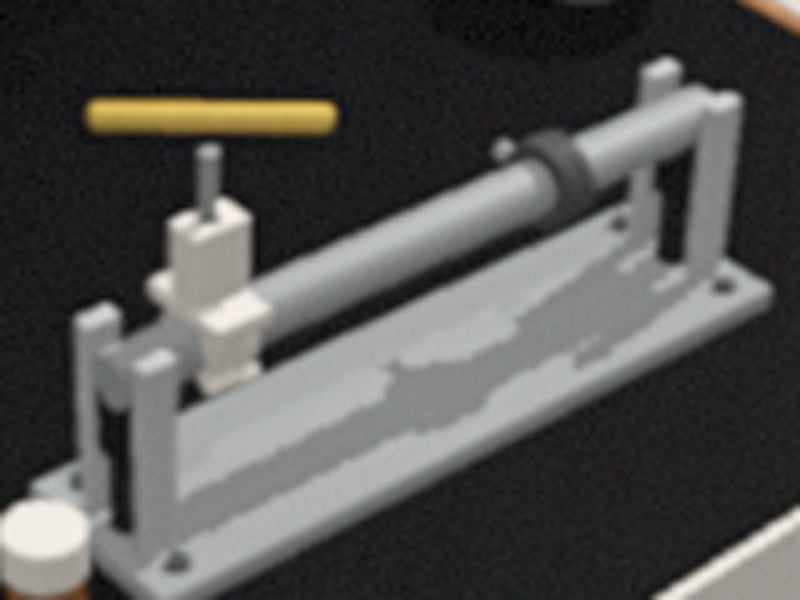

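The crops confirm it: the tall white clip with flat shoulders in mid-tray is the holder (hole at scene (194,298), top (431,256)). The small clip sits in the tray's corner. On the rail, the fixed holder is at top (338,220) and the collar at top (269,220).

```bash
cat > h.py <<'E'
import numpy as np,cv2
from rig import grab_frame
def P(f,X):
    T=f["T"];c=(np.atleast_2d(X)-T[:3,3])@T[:3,:3];u=c@f["mtx"].T;return u[:,:2]/u[:,2:]
def I(f,uv,z):
    T=f["T"];d=T[:3,:3]@np.linalg.solve(f["mtx"],[uv[0],uv[1],1]);o=T[:3,3];return o+d*(z-o[2])/d[2]
def tri(fs,uvs):
    A=np.zeros((3,3));b=np.zeros(3)
    for f,uv in zip(fs,uvs):
        T=f["T"];d=T[:3,:3]@np.linalg.solve(f["mtx"],[uv[0],uv[1],1]);d/=np.linalg.norm(d);M=np.eye(3)-np.outer(d,d);A+=M;b+=M@T[:3,3]
    return np.linalg.solve(A,b)
E
python3 - <<'E'
from h import *
np.set_printoptions(precision=1,suppress=True)
s=grab_frame("scene");t=grab_frame("top")
C1=lambda x,y:(x/5+120,y/5+270);C2=lambda x,y:(x/6+385,y/6+215);C3=lambda x,y:(x/5.5+225,y/5.5+195);C4=lambda x,y:(x/5+285,y/5+195)
print("hole s,t,tri",I(s,C1(370,138),73),I(t,C2(275,249),73),tri([s,t],[C1(370,138),C2(275,249)]))
print("block top corners s",*[I(s,C1(*p),73) for p in[(333,152),(372,116),(410,128),(376,165)]])
print("shoulder s",*[I(s,C1(*p),39) for p in[(452,212),(412,248),(315,215)]])
print("shoulder t",*[I(t,C2(*p),39) for p in[(210,238),(255,318),(300,298)]])
print("foot t",*[I(t,C3(*p),12) for p in[(57,248),(727,280),(732,103)]])
print("fork top t",*[I(t,C3(*p),102) for p in[(63,87),(58,160),(706,117),(704,190)]])
print("fork top s",*[I(s,C4(*p),102) for p in[(660,68),(722,100),(98,316),(155,362)]])
print("foot s",*[I(s,C4(*p),12) for p in[(160,598),(770,290)]])
print("collar t",*[I(t,C3(*p),85) for p in[(222,130),(259,133)]], "tops", *[I(t,C3(*p),105) for p in [(222,110),(259,112)]])
print("fixed holder hole tri",tri([s,t],[C4(206,215),C3(624,125)]),I(t,C3(624,125),139))
print("tray t",*[I(t,C2(*p),14) for p in[(48,95),(418,62),(478,493),(105,530)]])
print("tray s",*[I(s,C1(*p),14) for p in[(393,42),(708,268),(320,540),(20,240)]])
E
```

```text
hole s,t,tri [ 524.  -300.7   73. ] [ 523.5 -301.    73. ] [ 523.6 -300.8   72.8]
block top corners s [ 522.5 -314.6   73. ] [ 513.3 -294.1   73. ] [ 528.2 -286.9   73. ] [ 538.8 -306.2   73. ]
shoulder s [ 541.5 -281.9   39. ] [ 549.4 -302.7   39. ] [ 510.7 -321.2   39. ]
shoulder t [ 532.5 -280.1   39. ] [ 496.9 -299.4   39. ] [ 506.1 -319.6   39. ]
foot t [569.8 222.7  12. ] [ 558.1 -113.8   12. ] [ 648.7 -116.2   12. ]
fork top t [632.  205.1 102. ] [597.  205.9 102. ] [621.5 -97.4 102. ] [586.7 -96.6 102. ]
fork top s [599.  204.4 102. ] [634.3 204.5 102. ] [588.1 -97.5 102. ] [624.7 -99.3 102. ]
foot s [ 647.7 -116.8   12. ] [662.7 218.   12. ]
collar t [615.9 131.8  85. ] [614.7 114.1  85. ] tops [621.2 129.4 105. ] [620.5 112.  105. ]
fixed holder hole tri [607.8 -58.9 141.6] [609.1 -57.9 139. ]
tray t [ 601.2 -212.3   14. ] [ 618.9 -382.4   14. ] [ 422.1 -403.2   14. ] [ 403.1 -235.9   14. ]
tray s [ 405.7 -235.7   14. ] [ 602.9 -212.7   14. ] [ 630.  -385.1   14. ] [ 424.1 -402.6   14. ]
```

The two cameras agree within about 2 mm:
- **Holder:** grip axis at (523.7, -300.9), jaw direction about 26.5°.
- **Rail:** mid at (610.4, 53.7), yaw about -1.95°.
- **Collar:** centre at y about 120.7.

Now I move over the tray.

```bash
cat > togo.py <<'E'
import sys,numpy as np
from rig import sense
from scipy.spatial.transform import Rotation as R
# args: x y z jawdeg ; prints remaining in tool axes
x,y,z,j=map(float,sys.argv[1:5]); s=sense()
M=R.from_euler('xyz',s["tcp_rot"]); yaw=np.radians(j)+np.pi/2
T=R.from_euler('xyz',[np.pi,0,yaw]);rv=(M.inv()*T).as_rotvec()
T2=R.from_euler('xyz',[np.pi,0,yaw+np.pi]);rv2=(M.inv()*T2).as_rotvec()
if np.linalg.norm(rv2)<np.linalg.norm(rv): rv=rv2
print("t",round(s["clock"],2),"pos",s["eef_pos"].round(1),"F",s["contact_force"].round(1),"open",round(s["opening"],3),"q6",s["qpos"][5].round(2))
print("turn",rv.round(3),"shift",M.inv().apply(np.array([x,y,z])-s["eef_pos"]).round(1))
E
python3 -m creep '[[0,0,0,-24,-33,0,0],[0,0,0,-24,-33,0,0],[0,0,0,-24,-33,0,0],[0,0,0,-24,-33,0,0],[0,0,0,-24,-33,0,0],[0,0,0,-24,-33,0,0],[0,0,0,-24,-33,0,0],[0,0,0,-24,-33,0,0],[0,0,0,-24,-33,0,0],[0,0,0,-24,-33,0,0]]'
python3 togo.py 523.7 -300.9 400 26.5
```

```text
clock: 1.03
eef_pos: [301.6, 226.5, 401.3]
tcp_rot: [3.139, 0.0, 2.918]
contact_force: [0.7, 0.1, -0.2]
opening: 0.999
t 1.03 pos [301.6 226.5 401.3] F [ 0.7  0.1 -0.2] open 0.999 q6 -0.71
turn [ 0.002 -0.001  0.884] shift [-3.336e+02 -4.649e+02  4.000e-01]
```

```bash
python3 -m creep '[[0,0,0,-24,-33,0,0],[0,0,0,-24,-33,0,0],[0,0,0,-24,-33,0,0],[0,0,0,-24,-33,0,0],[0,0,0,-24,-33,0,0],[0,0,0,-24,-33,0,0],[0,0,0,-24,-33,0,0],[0,0,0,-24,-33,0,0],[0,0,0,-24,-33,0,0],[0,0,0,-24,-33,0,0]]'
python3 togo.py 523.7 -300.9 400 26.5
```

```text
clock: 1.87
eef_pos: [459.5, -159.7, 403.0]
tcp_rot: [3.136, 0.007, 2.917]
contact_force: [0.7, 0.7, -0.3]
opening: 1.004
t 1.87 pos [ 459.5 -159.7  403. ] F [ 0.7  0.7 -0.3] open 1.004 q6 -1.69
turn [0.008 0.004 0.884] shift [ -94.  -123.4    3. ]
```

```bash
python3 -m creep '[[0,0,0.11,-20,-28,0,0],[0,0,0.11,-20,-23,0,0],[0,0,0.11,-20,-20,0,0],[0,0,0.11,-20,-18,0,0],[0,0,0.11,0,0,0,0],[0,0,0.11,0,0,0,0],[0,0,0.11,0,0,0,0],[0,0,0.10,0,0,0,0]]'
python3 togo.py 523.7 -300.9 350 26.5
```

```text
clock: 2.53
eef_pos: [503.5, -288.9, 401.0]
tcp_rot: [3.133, 0.002, 2.001]
contact_force: [0.0, -0.8, -0.2]
opening: 1.005
t 2.53 pos [ 503.5 -288.9  401. ] F [ 0.  -0.8 -0.2] open 1.005 q6 -0.96
turn [ 0.009  0.002 -0.032] shift [-19.2  13.   51.1]
```

```bash
python3 -m creep '[[0.009,0.002,-0.032,-19,13,25,0],[0,0,0,0,0,26,0],[0,0,0,0,0,0,0]]'
python3 togo.py 523.7 -300.9 300 26.5
```

```text
clock: 2.78
eef_pos: [524.1, -301.8, 350.2]
tcp_rot: [3.141, 0.003, 2.025]
contact_force: [-0.9, 0.2, -0.2]
opening: 0.999
t 2.78 pos [ 524.1 -301.8  350.2] F [-0.9  0.2 -0.2] open 0.999 q6 -0.98
turn [ 0.001  0.003 -0.008] shift [ 1.2 -0.  50.2]
```

```bash
python3 -m creep '[[0.001,0.003,-0.008,1,0,30,0],[0,0,0,0,0,30,0],[0,0,0,0,0,20,0],[0,0,0,0,0,0,0]]' 40
python3 togo.py 523.7 -300.9 215 26.5; python3 - <<'E'
from h import *
s=grab_frame("scene")["color"][:,:,::-1];t=grab_frame("top")["color"][:,:,::-1]
cv2.imwrite("pics/d.png",np.hstack([cv2.resize(s[230:380,120:280],(400,375),interpolation=2),cv2.resize(t[190:320,370:490],(346,375),interpolation=2)]))
E
```

```text
clock: 3.12
eef_pos: [524.7, -301.5, 270.9]
tcp_rot: [3.14, 0.002, 2.034]
contact_force: [-0.1, 1.9, -0.2]
opening: 1.004
t 3.12 pos [ 524.7 -301.5  270.9] F [-0.1  1.9 -0.2] open 1.004 q6 -0.99
turn [0.001 0.002 0.001] shift [ 1.2 -0.7 55.9]
```

View pics/d.png

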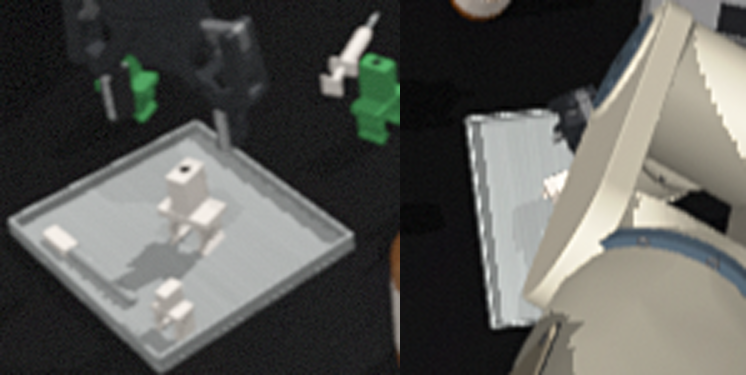

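The scene view shows the open fingers on either side of the holder's block (fingertips at crop (110,110) and (222,135), block at (187,185)). The path down is clear.

```bash
python3 -m creep '[[0,0,0,1,-0.7,20,0],[0,0,0,0,0,20,0],[0,0,0,0,0,15,0],[0,0,0,0,0,0,0]]' 40
python3 togo.py 523.7 -300.9 215 26.5
```

```text
clock: 3.55
eef_pos: [529.1, -304.0, 228.0]
tcp_rot: [3.13, 0.018, 2.034]
contact_force: [-0.1, -0.5, -0.8]
opening: 1.0
t 3.55 pos [ 529.1 -304.   228. ] F [-0.1 -0.5 -0.8] open 1.0 q6 -0.99
turn [0.012 0.018 0.001] shift [ 5.4 -3.6 12.9]
```

```bash
python3 -m creep '[[0,0,0,0,0,0,0.5],[0,0,0,0,0,0,0.7],[0,0,0,0,0,0,0.8],[0,0,0,0,0,0,0.9],[0,0,0,0,0,0,1],[0,0,0,0,0,0,1],[0,0,0,0,0,0,1],[0,0,0,0,0,0,1]]' 40
python3 togo.py 523.7 -300.9 215 26.5
```

```text
clock: 4.22
eef_pos: [532.0, -305.6, 237.8]
tcp_rot: [3.124, 0.027, 2.034]
contact_force: [-0.7, -0.1, -0.0]
opening: 0.169
t 4.22 pos [ 532.  -305.6  237.8] F [-0.7 -0.1 -0. ] open 0.169 q6 -0.99
turn [0.018 0.027 0.001] shift [ 8.5 -5.7 22.4]
```

```bash
python3 - <<'E'
from h import *
from rig import sense
q=sense();print(q["qpos"].round(3),q["qvel"].round(3),q["joint_efforts"].round(1))
s=grab_frame("scene")["color"][:,:,::-1]
cv2.imwrite("pics/e.png",cv2.resize(s[0:380,80:330],(500,600) if 0 else (395,600),interpolation=2))
cv2.imwrite("pics/e2.png",cv2.resize(s[230:380,120:280],(800,600) if 0 else (640,600),interpolation=2))
E
```

```text
[-0.524  0.525  1.792  0.     0.792 -0.988] [ 0.001 -0.002  0.001  0.     0.002  0.   ] [ -0.  -64.7 -26.3   0.   -0.2   0. ]
```

View pics/e2.png

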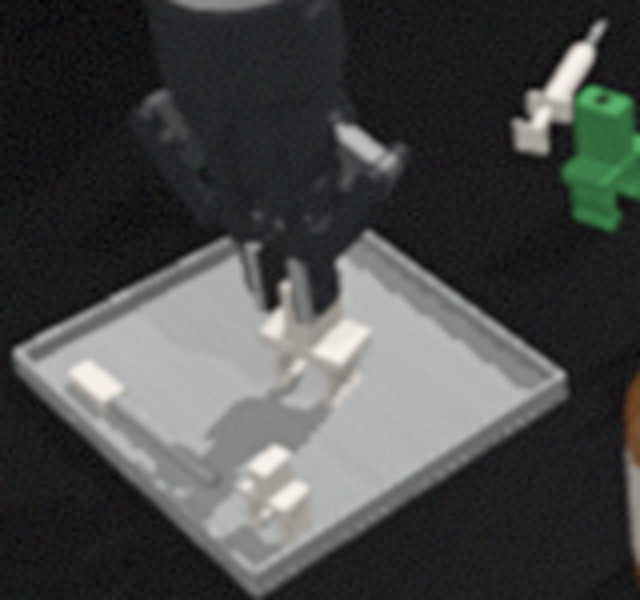

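View pics/e.png

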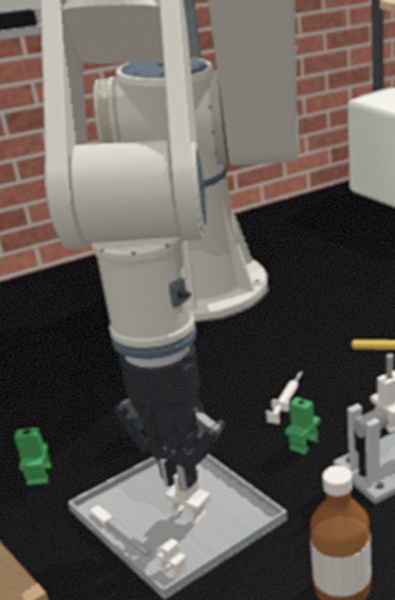

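The fingers closed on only the top part of the block because the arm had crept up to z=238 during the rows that commanded no motion. I'll open again and find the cause.

```bash
python3 -m creep '[[0,0,0,0,0,0,0],[0,0,0,0,0,0,0],[0,0,0,0,0,0,0],[0,0,0,0,0,0,0],[0,0,0,0,0,0,0],[0,0,0,0,0,0,0]]' 40
python3 togo.py 523.7 -300.9 215 26.5
python3 -m creep '[[0,0,0,0,0,0,0],[0,0,0,0,0,0,0]]';python3 togo.py 523.7 -300.9 215 26.5
```

```text
clock: 4.77
eef_pos: [531.8, -305.5, 237.2]
tcp_rot: [3.124, 0.026, 2.034]
contact_force: [-0.9, 0.3, 0.2]
opening: 0.991
t 4.77 pos [ 531.8 -305.5  237.2] F [-0.9  0.3  0.2] open 0.991 q6 -0.99
turn [0.017 0.026 0.001] shift [ 8.4 -5.6 21.9]
clock: 4.93
eef_pos: [531.8, -305.5, 237.2]
tcp_rot: [3.124, 0.026, 2.034]
contact_force: [-0.1, 0.2, 0.5]
opening: 0.996
t 4.93 pos [ 531.8 -305.5  237.2] F [-0.1  0.2  0.5] open 0.996 q6 -0.99
turn [0.017 0.026 0.001] shift [ 8.4 -5.6 21.9]
```

```bash
python3 -m creep '[[0.017,0.026,0.001,8.4,-5.6,3,0],[0,0,0,0,0,0,0]]' 40
python3 togo.py 523.7 -300.9 215 26.5
python3 -m creep '[[0,0,0,0,0,5,0]]'
python3 togo.py 523.7 -300.9 215 26.5
python3 -m creep '[[0,0,0,0,0,5,0]]'
python3 togo.py 523.7 -300.9 215 26.5;python3 -c "
from rig import sense
q=sense();print(q['qpos'].round(3),q['qvel'].round(3),q['joint_efforts'].round(1))"
```

```text
clock: 5.1
eef_pos: [522.3, -300.1, 233.5]
tcp_rot: [-3.14, -0.002, 2.033]
contact_force: [0.1, 0.6, -0.4]
opening: 1.002
t 5.1 pos [ 522.3 -300.1  233.5] F [ 0.1  0.6 -0.4] open 1.002 q6 -0.99
turn [-0.001 -0.002  0.   ] shift [-1.3  0.9 18.5]
clock: 5.18
eef_pos: [522.5, -300.2, 229.1]
tcp_rot: [-3.141, -0.001, 2.033]
contact_force: [-0.2, -0.0, 0.7]
opening: 1.003
t 5.18 pos [ 522.5 -300.2  229.1] F [-0.2 -0.   0.7] open 1.003 q6 -0.99
turn [-0.001 -0.001  0.   ] shift [-1.2  0.8 14.1]
clock: 5.27
eef_pos: [522.2, -300.0, 223.7]
tcp_rot: [-3.141, -0.002, 2.033]
contact_force: [-1.2, 0.2, -0.5]
opening: 1.001
t 5.27 pos [ 522.2 -300.   223.7] F [-1.2  0.2 -0.5] open 1.001 q6 -0.99
turn [-0.001 -0.002  0.   ] shift [-1.5  0.9  8.7]
[-0.524  0.539  1.81   0.     0.795 -0.987] [-0.001  0.085  0.018 -0.    -0.122  0.   ] [ -0.  -65.3 -25.5   0.    0.2   0. ]
```

```bash
python3 -m creep '[[0,0,0,-1,0.8,4,0]]'
python3 togo.py 523.7 -300.9 215 26.5
python3 -m creep '[[0,0,0,0,0,4,0]]'
python3 togo.py 523.7 -300.9 215 26.5
python3 -m creep '[[0,0,0,0,0,0,0]]'
python3 togo.py 523.7 -300.9 215 26.5;python3 -c "
from rig import sense
q=sense();print(q['qpos'].round(3),q['qvel'].round(3),q['joint_efforts'].round(1))"
```

```text
clock: 5.35
eef_pos: [523.2, -300.5, 219.1]
tcp_rot: [-3.14, -0.002, 2.033]
contact_force: [0.1, 0.1, -0.1]
opening: 0.999
t 5.35 pos [ 523.2 -300.5  219.1] F [ 0.1  0.1 -0.1] open 0.999 q6 -0.99
turn [-0.001 -0.002  0.   ] shift [-0.6  0.3  4.1]
clock: 5.43
eef_pos: [523.3, -300.6, 214.5]
tcp_rot: [-3.141, -0.002, 2.033]
contact_force: [0.1, -0.5, 0.4]
opening: 0.999
t 5.43 pos [ 523.3 -300.6  214.5] F [ 0.1 -0.5  0.4] open 0.999 q6 -0.99
turn [-0.001 -0.002 -0.   ] shift [-0.5  0.2 -0.5]
clock: 5.52
eef_pos: [523.1, -300.4, 213.3]
tcp_rot: [-3.14, -0.003, 2.033]
contact_force: [0.1, 1.2, 0.6]
opening: 1.0
t 5.52 pos [ 523.1 -300.4  213.3] F [0.1 1.2 0.6] open 1.0 q6 -0.99
turn [-0.002 -0.003  0.   ] shift [-0.7  0.3 -1.7]
[-0.524  0.556  1.811  0.     0.779 -0.987] [-0.     0.002 -0.007 -0.     0.002 -0.003] [ -0.  -64.8 -24.8   0.   -0.2   0. ]
```

```bash
python3 -m creep '[[0,0,0,0,0,0,0.6],[0,0,0,0,0,0,0.8]]' 40
python3 togo.py 523.7 -300.9 215 26.5
python3 -m creep '[[0,0,0,0,0,0,1],[0,0,0,0,0,0,1]]' 40
python3 togo.py 523.7 -300.9 215 26.5
```

```text
clock: 5.68
eef_pos: [523.1, -300.4, 212.6]
tcp_rot: [-3.139, -0.004, 2.033]
contact_force: [-0.4, 0.0, -1.0]
opening: 0.752
t 5.68 pos [ 523.1 -300.4  212.6] F [-0.4  0.  -1. ] open 0.752 q6 -0.99
turn [-0.002 -0.004  0.   ] shift [-0.7  0.3 -2.4]
clock: 5.85
eef_pos: [523.2, -300.5, 212.7]
tcp_rot: [-3.139, -0.004, 2.033]
contact_force: [-0.3, 0.1, -0.0]
opening: 0.452
t 5.85 pos [ 523.2 -300.5  212.7] F [-0.3  0.1 -0. ] open 0.452 q6 -0.99
turn [-0.002 -0.004  0.   ] shift [-0.6  0.2 -2.3]
```

```bash
python3 -m creep '[[0,0,0,0,0,-2.5,1],[0,0,0,0,0,0,1],[0,0,0,0,0,0,1]]' 40
python3 togo.py 523.7 -300.9 215 26.5
python3 -m creep '[[0,0,0,0,0,0,1],[0,0,0,0,0,0,1]]' 70
python3 togo.py 523.7 -300.9 215 26.5
```

```text
clock: 6.1
eef_pos: [523.4, -300.6, 216.0]
tcp_rot: [-3.14, -0.003, 2.033]
contact_force: [0.2, -0.1, -1.4]
opening: 0.182
t 6.1 pos [ 523.4 -300.6  216. ] F [ 0.2 -0.1 -1.4] open 0.182 q6 -0.99
turn [-0.002 -0.003  0.   ] shift [-0.4  0.2  1. ]
clock: 6.27
eef_pos: [523.5, -300.6, 216.3]
tcp_rot: [-3.14, -0.002, 2.033]
contact_force: [0.1, 0.3, -1.0]
opening: 0.178
t 6.27 pos [ 523.5 -300.6  216.3] F [ 0.1  0.3 -1. ] open 0.178 q6 -0.99
turn [-0.001 -0.002  0.   ] shift [-0.3  0.1  1.3]
```

```bash
python3 -m creep '[[0,0,0,0,0,-10,1],[0,0,0,0,0,-20,1],[0,0,0,0,0,-30,1],[0,0,0,0,0,-30,1],[0,0,0,0,0,-20,1],[0,0,0,0,0,-10,1]]' 70
python3 togo.py 610 50 342 -2; python3 - <<'E'
from h import *
s=grab_frame("scene")["color"][:,:,::-1]
cv2.imwrite("pics/f.png",cv2.resize(s[180:380,120:320],(600,600),interpolation=2))
E
```

```text
clock: 6.77
eef_pos: [522.3, -299.9, 340.0]
tcp_rot: [-3.136, -0.01, 2.033]
contact_force: [0.6, -0.9, -1.4]
opening: 0.177
t 6.77 pos [ 522.3 -299.9  340. ] F [ 0.6 -0.9 -1.4] open 0.177 q6 -0.99
turn [-0.008 -0.008  0.497] shift [274.  234.7  -0.8]
```

View pics/f.png

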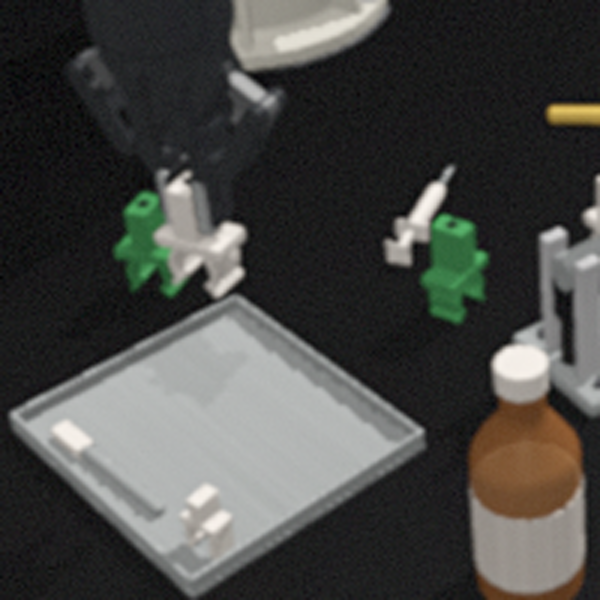

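The holder is held upright in the jaws (crop (190,240)), and the small clip and probe have not moved. I raise it to clear the bottle and the fixed probe, then traverse.

```bash
python3 -m creep '[[0,0,0,0,0,-20,1],[0,0,0,0,0,-30,1],[0,0,0,0,0,-30,1],[0,0,0.1,20,16,0,1],[0,0,0.1,22,16,0,1],[0,0,0.1,24,16,0,1],[0,0,0.1,25,13,0,1],[0,0,0.1,26,10,0,1],[0,0,0,28,8,0,1],[0,0,0,28,8,0,1]]' 70
python3 togo.py 610 50 400 -2
```

```text
clock: 7.65
eef_pos: [580.8, -111.2, 419.9]
tcp_rot: [-3.128, -0.004, 1.501]
contact_force: [0.3, -0.9, -0.5]
opening: 0.17
t 7.65 pos [ 580.8 -111.2  419.9] F [ 0.3 -0.9 -0.5] open 0.17 q6 -0.12
turn [-0.013 -0.004 -0.035] shift [162.8  18.1  20.3]
```

```bash
python3 -m creep '[[-0.013,-0.004,-0.035,30,3,0,1],[0,0,0,30,4,0,1],[0,0,0,30,4,0,1],[0,0,0,30,4,0,1],[0,0,0,20,2,0,1],[0,0,0,10,0,0,1],[0,0,0,0,0,0,1],[0,0,0,0,0,0,1]]' 70
python3 togo.py 610 50 350 -2
```

```text
clock: 8.32
eef_pos: [603.9, 50.5, 411.5]
tcp_rot: [-3.132, -0.001, 1.542]
contact_force: [0.3, 0.7, -0.7]
opening: 0.173
t 8.32 pos [603.9  50.5 411.5] F [ 0.3  0.7 -0.7] open 0.173 q6 0.11
turn [-0.01  -0.001  0.006] shift [-0.4  6.7 61.4]
```

```bash
python3 -m creep '[[-0.01,-0.001,0.006,0,6.6,20,1],[0,0,0,0,0,25,1],[0,0,0,0,0,25,1],[0,0,0,0,0,10,1],[0,0,0,0,0,0,1]]' 70
python3 togo.py 610.3 50 320 -2; python3 - <<'E'
from h import *
s=grab_frame("scene")["color"][:,:,::-1]
cv2.imwrite("pics/g.png",cv2.resize(s[150:330,280:460],(600,600),interpolation=2))
t=grab_frame("top")["color"][:,:,::-1]
cv2.imwrite("pics/g2.png",cv2.resize(t[180:270,225:370],(800,496),interpolation=2))
E
```

```text
clock: 8.73
eef_pos: [610.5, 44.0, 329.5]
tcp_rot: [3.138, 0.002, 1.532]
contact_force: [-0.0, 0.1, -0.9]
opening: 0.173
t 8.73 pos [610.5  44.  329.5] F [-0.   0.1 -0.9] open 0.173 q6 0.11
turn [ 0.003  0.002 -0.004] shift [ 6.1 -0.4  9.5]
```

View pics/g.png

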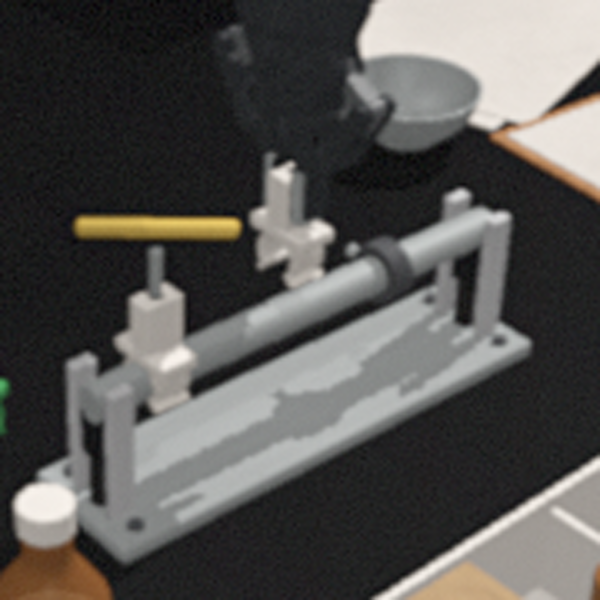

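View pics/g2.png

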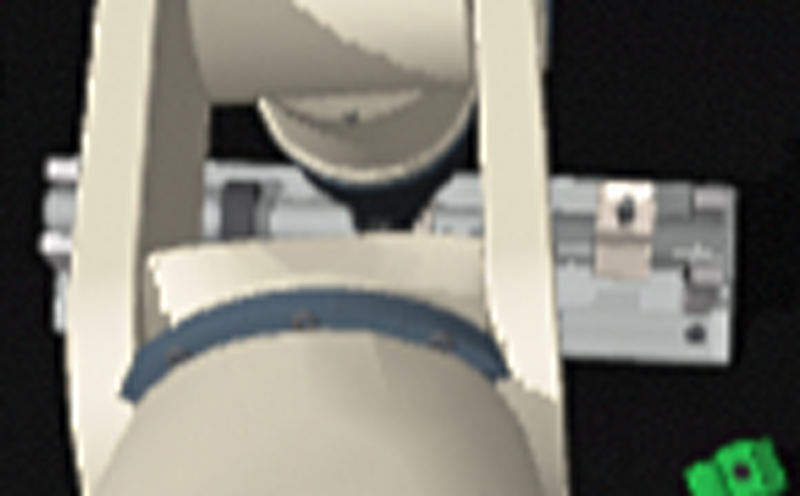

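The holder hangs upright over the bar at crop (290,230), between the fixed holder (155,340) and the collar (390,268). I check its lateral alignment against the fixed holder.

```bash
python3 - <<'E'
from h import *
s=grab_frame("scene")
np.set_printoptions(precision=1,suppress=True)
C=lambda x,y:(280+x*.3,150+y*.3)
print("fixed shoulder corners", I(s,C(195,352),105),I(s,C(160,370),105), "exp x", 606.5+22)
print("held", I(s,C(335,232),152.2),I(s,C(297,252),152.2), "exp",632.5,44+13)
c=s["color"][195:245,345:390][:,:,::-1]
cv2.imwrite("pics/g3.png",cv2.resize(c,None,fx=12,fy=12,interpolation=2))
c=s["color"][230:280,310:355][:,:,::-1]
cv2.imwrite("pics/g4.png",cv2.resize(c,None,fx=12,fy=12,interpolation=2))
E
```

```text
fixed shoulder corners [626.1 -45.5 105. ] [626.7 -72.  105. ] exp x 628.5
held [637.4  51.4 152.2] [639.   19.5 152.2] exp 632.5 57
```

View pics/g3.png

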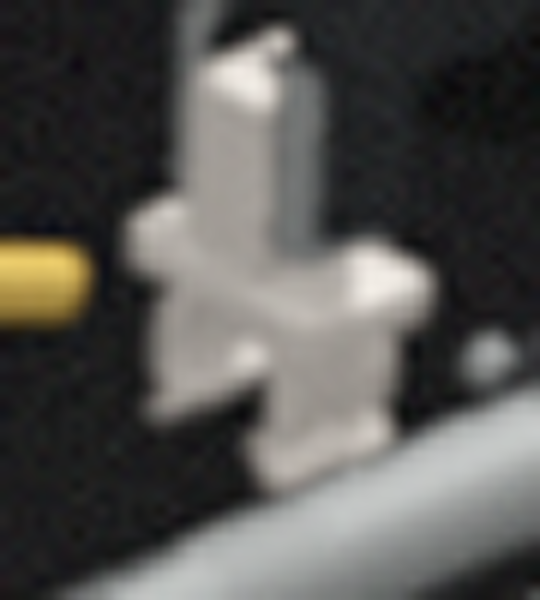

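View pics/g4.png

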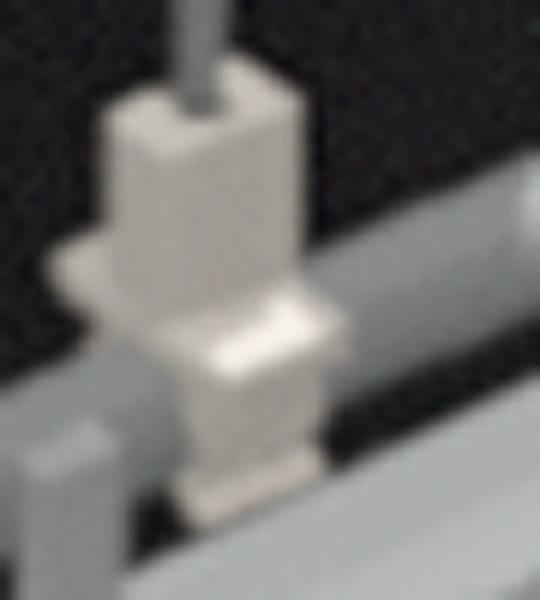

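```bash
python3 - <<'E'
from h import *
s=grab_frame("scene")
np.set_printoptions(precision=1,suppress=True)
A=lambda x,y:(345+(x-6)/12,195+(y-6)/12)
B=lambda x,y:(310+(x-6)/12,230+(y-6)/12)
for n,C,z,p in(("held",A,329.5-197.3,[(272,492),(393,440),(432,278),(208,78)]),("fixed",B,85,[(203,528),(322,465),(347,325),(105,115)])):
    for (x,y),h,l in zip(p,(-16,-16,20,54),("lip -y","lip +y","shoulder +x+y","blocktop -x-y")):
        print(n,l,I(s,C(x,y),z+h))
# expected fixed centre (606.6,-58.2), held (610.5,44)
E
```

```text
held lip -y [622.5  32.  116.2]
held lip +y [624.   58.3 116.2]
held shoulder +x+y [632.2  56.4 152.2]
held blocktop -x-y [604.2  31.5 186.2]
fixed lip -y [618.  -68.6  69. ]
fixed lip +y [617.5 -43.   69. ]
fixed shoulder +x+y [628.5 -47.7 105. ]
fixed blocktop -x-y [597.4 -71.2 139. ]
```

Lateral and yaw alignment agree within about 1.5 mm. I press down in small steps and watch the force.

```bash
python3 -m creep '[[0.003,0.002,-0.004,0,-0.4,8,1],[0,0,0,0,0,8,1],[0,0,0,0,0,8,1],[0,0,0,0,0,0,1]]' 90
python3 togo.py 610.3 45 282.3 -2
python3 -m creep '[[0,0,0,0,0,4,1],[0,0,0,0,0,0,1]]'
python3 togo.py 610.3 45 282.3 -2
python3 -m creep '[[0,0,0,0,0,4,1],[0,0,0,0,0,0,1]]'
python3 togo.py 610.3 45 282.3 -2
```

```text
clock: 9.27
eef_pos: [612.8, 44.8, 311.1]
tcp_rot: [3.129, -0.002, 1.537]
contact_force: [0.5, -0.9, -1.4]
opening: 0.169
t 9.27 pos [612.8  44.8 311.1] F [ 0.5 -0.9 -1.4] open 0.169 q6 0.1
turn [ 0.012 -0.002  0.001] shift [ 0.1 -2.9 28.8]
clock: 9.43
eef_pos: [612.8, 45.0, 306.4]
tcp_rot: [3.13, -0.002, 1.538]
contact_force: [-0.3, -0.4, -1.0]
opening: 0.175
t 9.43 pos [612.8  45.  306.4] F [-0.3 -0.4 -1. ] open 0.175 q6 0.1
turn [ 0.012 -0.002  0.002] shift [-0.1 -2.7 24. ]
clock: 9.6
eef_pos: [612.4, 45.1, 302.1]
tcp_rot: [3.131, -0.002, 1.538]
contact_force: [-2.8, -0.1, 0.5]
opening: 0.169
t 9.6 pos [612.4  45.1 302.1] F [-2.8 -0.1  0.5] open 0.169 q6 0.1
turn [ 0.01  -0.002  0.002] shift [-0.2 -2.3 19.8]
```

```bash
python3 -m creep '[[0.01,-0.002,0.002,0,-2,0,1],[0,0,0,0,0,0,1]]' 90
python3 togo.py 610.3 45 282.3 -2
python3 -m creep '[[0,0,0,0,0,4,1],[0,0,0,0,0,0,1]]'
python3 togo.py 610.3 45 282.3 -2
```

```text
clock: 9.77
eef_pos: [610.2, 45.3, 301.9]
tcp_rot: [-3.141, 0.001, 1.536]
contact_force: [-0.0, -0.1, -1.0]
opening: 0.171
t 9.77 pos [610.2  45.3 301.9] F [-0.  -0.1 -1. ] open 0.171 q6 0.11
turn [-0.001  0.001 -0.   ] shift [-0.3  0.1 19.6]
clock: 9.93
eef_pos: [610.2, 45.3, 298.2]
tcp_rot: [-3.141, 0.001, 1.536]
contact_force: [-2.0, -0.5, 0.7]
opening: 0.169
t 9.93 pos [610.2  45.3 298.2] F [-2.  -0.5  0.7] open 0.169 q6 0.11
turn [-0.001  0.001 -0.   ] shift [-0.3  0.1 15.9]
```

```bash
python3 -m creep '[[0,0,0,0,-1,2,1],[0,0,0,0,0,2,1],[0,0,0,0,0,0,1]]' 90
python3 togo.py 610.3 45 282.3 -2
python3 -m creep '[[0,0,0,0,0,3,1],[0,0,0,0,0,0,1]]'
python3 togo.py 610.3 45 282.3 -2
python3 -m creep '[[0,0,0,0,0,3,1],[0,0,0,0,0,0,1]]'
python3 togo.py 610.3 45 282.3 -2
```

```text
clock: 10.18
eef_pos: [609.4, 45.4, 294.6]
tcp_rot: [3.141, 0.0, 1.536]
contact_force: [-1.7, 0.1, 3.6]
opening: 0.172
t 10.18 pos [609.4  45.4 294.6] F [-1.7  0.1  3.6] open 0.172 q6 0.11
turn [ 0.001  0.    -0.   ] shift [-0.3  0.9 12.3]
clock: 10.35
eef_pos: [609.5, 45.3, 292.2]
tcp_rot: [3.14, 0.0, 1.536]
contact_force: [-2.0, -0.5, 4.6]
opening: 0.173
t 10.35 pos [609.5  45.3 292.2] F [-2.  -0.5  4.6] open 0.173 q6 0.11
turn [ 0.001  0.    -0.   ] shift [-0.3  0.8  9.9]
clock: 10.52
eef_pos: [609.6, 45.4, 290.0]
tcp_rot: [3.14, 0.0, 1.536]
contact_force: [-3.3, 1.2, 6.2]
opening: 0.168
t 10.52 pos [609.6  45.4 290. ] F [-3.3  1.2  6.2] open 0.168 q6 0.11
turn [ 0.002  0.    -0.   ] shift [-0.3  0.7  7.7]
```

```bash
python3 -m creep '[[0.001,0,0,0,-1,3,1],[0,0,0,0,0,0,1]]' 90
python3 togo.py 610.3 45 282.3 -2
python3 -m creep '[[0,0,0,0,0,3,1],[0,0,0,0,0,0,1]]'
python3 togo.py 610.3 45 282.3 -2
```

```text
clock: 10.68
eef_pos: [609.3, 45.4, 288.4]
tcp_rot: [3.138, 0.0, 1.536]
contact_force: [-3.2, -0.3, 6.7]
opening: 0.172
t 10.68 pos [609.3  45.4 288.4] F [-3.2 -0.3  6.7] open 0.172 q6 0.11
turn [ 0.003  0.    -0.   ] shift [-0.4  1.   6.1]
clock: 10.85
eef_pos: [609.5, 45.4, 286.7]
tcp_rot: [3.138, -0.0, 1.536]
contact_force: [-4.2, 0.8, 7.9]
opening: 0.17
t 10.85 pos [609.5  45.4 286.7] F [-4.2  0.8  7.9] open 0.17 q6 0.11
turn [ 0.004 -0.    -0.   ] shift [-0.4  0.8  4.4]
```

```bash
python3 -m creep '[[0.004,0,0,0,-2.5,0,1],[0,0,0,0,0,0,1]]' 90
python3 togo.py 610.3 45 282.3 -2
python3 -m creep '[[0,0,0,0,-1,0,1],[0,0,0,0,0,0,1]]' 90
python3 togo.py 610.3 45 282.3 -2
```

```text
clock: 11.02
eef_pos: [608.5, 45.4, 288.5]
tcp_rot: [3.136, -0.0, 1.536]
contact_force: [-2.8, -0.8, 7.5]
opening: 0.171
t 11.02 pos [608.5  45.4 288.5] F [-2.8 -0.8  7.5] open 0.171 q6 0.11
turn [ 0.006 -0.    -0.   ] shift [-0.4  1.7  6.2]
clock: 11.18
eef_pos: [608.2, 45.4, 289.9]
tcp_rot: [3.133, -0.0, 1.536]
contact_force: [-3.1, 0.3, 6.8]
opening: 0.17
t 11.18 pos [608.2  45.4 289.9] F [-3.1  0.3  6.8] open 0.17 q6 0.11
turn [ 0.008 -0.    -0.   ] shift [-0.3  2.   7.6]
```

```bash
python3 -m creep '[[0.008,0,0,0,-2,2,1],[0,0,0,0,-1,2,1]]' 90
python3 togo.py 610.3 45 282.3 -2
python3 -m creep '[[0,0,0,0,-0.5,3,1],[0,0,0,0,0,2,1]]' 90
python3 togo.py 610.3 45 282.3 -2;  python3 - <<'E'
from h import *
s=grab_frame("scene")["color"][:,:,::-1]
cv2.imwrite("pics/k.png",cv2.resize(s[180:280,320:420],(600,600),interpolation=2))
E
```

```text
clock: 11.35
eef_pos: [607.5, 45.4, 288.4]
tcp_rot: [3.133, -0.001, 1.536]
contact_force: [-1.6, -1.3, 8.7]
opening: 0.171
t 11.35 pos [607.5  45.4 288.4] F [-1.6 -1.3  8.7] open 0.171 q6 0.11
turn [ 0.008 -0.001  0.   ] shift [-0.3  2.7  6.1]
clock: 11.52
eef_pos: [608.0, 45.3, 285.4]
tcp_rot: [3.13, -0.001, 1.536]
contact_force: [-6.3, -0.2, 11.7]
opening: 0.172
t 11.52 pos [608.   45.3 285.4] F [-6.3 -0.2 11.7] open 0.172 q6 0.11
turn [ 0.012 -0.001 -0.   ] shift [-0.3  2.3  3.2]
```

View pics/k.png

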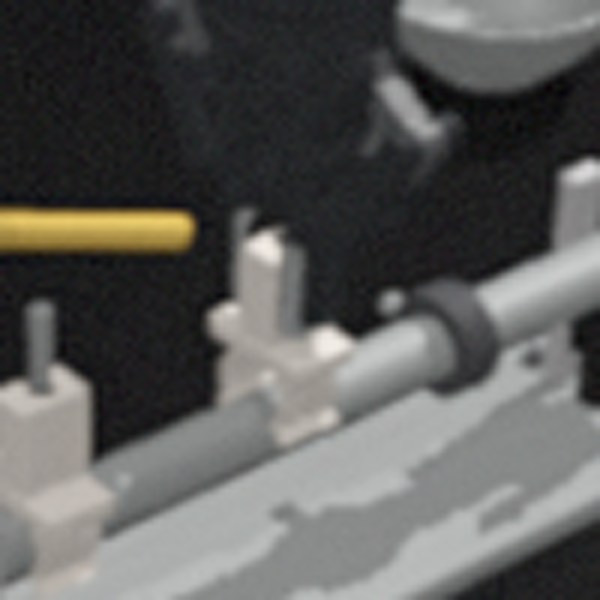

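Accounting for the small tilt, the side force fits a bar centre near x = 608.3, about 2 mm off my measurement. I back off, straighten up and re-approach at that x.

```bash
python3 -m creep '[[0.012,0,0,0,0,-6,1],[0,0,0,0,0,-6,1],[0,0,0,0,0,0,1]]' 90
python3 togo.py 608.2 45 282.3 -2
```

```text
clock: 11.82
eef_pos: [609.0, 45.4, 298.2]
tcp_rot: [3.138, -0.001, 1.536]
contact_force: [-1.2, -0.1, 2.3]
opening: 0.169
t 11.82 pos [609.   45.4 298.2] F [-1.2 -0.1  2.3] open 0.169 q6 0.11
turn [ 0.004 -0.001 -0.   ] shift [-0.4 -0.9 15.9]
```

```bash
python3 -m creep '[[0.004,0,0,0,-0.9,1,1],[0.001,0,0,0,-0.3,3,1],[0.002,0,0,0,-0.5,3,1],[0.002,0,0,0,-0.5,3,1]]' 90
python3 togo.py 608.2 45 282.3 -2
python3 -m creep '[[0.002,0,0,0,-0.5,3,1],[0.002,0,0,0,-0.5,3,1]]' 90
python3 togo.py 608.2 45 282.3 -2
```

```text
clock: 12.15
eef_pos: [608.7, 45.4, 290.1]
tcp_rot: [3.139, -0.002, 1.536]
contact_force: [-0.6, -0.1, 9.1]
opening: 0.172
t 12.15 pos [608.7  45.4 290.1] F [-0.6 -0.1  9.1] open 0.172 q6 0.11
turn [ 0.002 -0.002  0.   ] shift [-0.4 -0.5  7.8]
clock: 12.32
eef_pos: [608.8, 45.4, 285.5]
tcp_rot: [3.139, -0.002, 1.536]
contact_force: [-0.4, -0.5, 12.3]
opening: 0.169
t 12.32 pos [608.8  45.4 285.5] F [-0.4 -0.5 12.3] open 0.169 q6 0.11
turn [ 0.003 -0.002  0.   ] shift [-0.5 -0.6  3.2]
```

Side force is now about 0. The press continues.

```bash
python3 -m creep '[[0.003,0,0,0,-0.6,3,1]]' 90
python3 togo.py 608.2 45 282.3 -2
python3 -m creep '[[0.003,0,0,0,-0.6,3,1]]' 90
python3 togo.py 608.2 45 282.3 -2
python3 -m creep '[[0.003,0,0,0,-0.6,3,1]]' 90
python3 togo.py 608.2 45 282.3 -2
```

```text
clock: 12.4
eef_pos: [608.9, 45.5, 283.4]
tcp_rot: [3.139, -0.002, 1.536]
contact_force: [0.3, -0.9, 13.6]
opening: 0.172
t 12.4 pos [608.9  45.5 283.4] F [ 0.3 -0.9 13.6] open 0.172 q6 0.1
turn [ 0.002 -0.002  0.   ] shift [-0.5 -0.7  1.1]
clock: 12.48
eef_pos: [609.0, 45.5, 281.4]
tcp_rot: [3.14, -0.002, 1.536]
contact_force: [-0.5, -0.5, 13.3]
opening: 0.17
t 12.48 pos [609.   45.5 281.4] F [-0.5 -0.5 13.3] open 0.17 q6 0.1
turn [ 0.002 -0.002  0.   ] shift [-0.5 -0.8 -0.9]
clock: 12.57
eef_pos: [609.2, 45.6, 279.4]
tcp_rot: [3.14, -0.002, 1.536]
contact_force: [-0.0, -0.5, 12.4]
opening: 0.177
t 12.57 pos [609.2  45.6 279.4] F [-0.  -0.5 12.4] open 0.177 q6 0.1
turn [ 0.001 -0.002  0.   ] shift [-0.6 -0.9 -2.9]
```

```bash
python3 -m creep '[[0.002,0,0,0,-0.6,3,1]]' 110
python3 togo.py 608.2 45 282.3 -2
python3 -m creep '[[0.002,0,0,0,-0.6,3,1]]' 
python3 togo.py 608.2 45 282.3 -2
python3 - <<'E'
from h import *
s=grab_frame("scene")["color"][:,:,::-1]
cv2.imwrite("pics/l.png",cv2.resize(s[180:280,320:420],(600,600),interpolation=2))
E
```

```text
clock: 12.65
eef_pos: [609.2, 45.6, 277.3]
tcp_rot: [3.14, -0.003, 1.536]
contact_force: [-1.2, 1.1, 8.2]
opening: 0.167
t 12.65 pos [609.2  45.6 277.3] F [-1.2  1.1  8.2] open 0.167 q6 0.1
turn [ 0.002 -0.003  0.   ] shift [-0.6 -0.9 -5. ]
clock: 12.73
eef_pos: [608.8, 45.7, 274.5]
tcp_rot: [3.141, -0.003, 1.536]
contact_force: [1.3, -0.7, -2.8]
opening: 0.175
t 12.73 pos [608.8  45.7 274.5] F [ 1.3 -0.7 -2.8] open 0.175 q6 0.1
turn [ 0.001 -0.003  0.   ] shift [-0.7 -0.6 -7.8]
```

View pics/l.png

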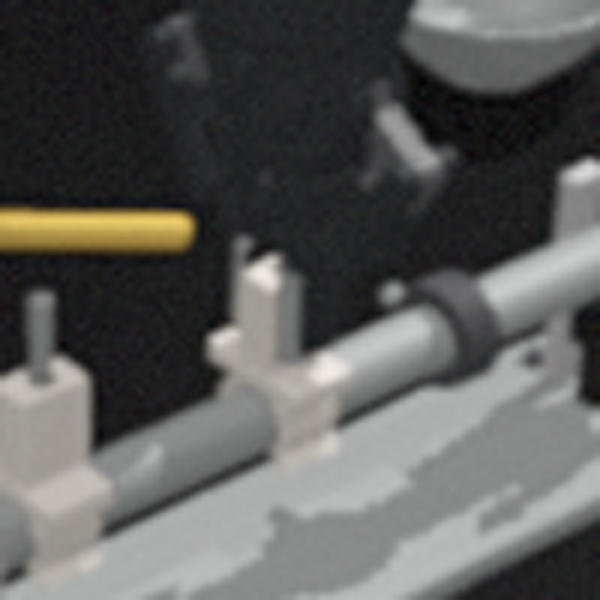

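The force rose to 13.6 N and then collapsed. In the picture the bore is now round the bar at crop (300,400), so it has snapped. I let it settle and check.

```bash
python3 -m creep '[[0,0,0,0,0,0,1],[0,0,0,0,0,0,1]]' 
python3 togo.py 608.2 45 282.3 -2
python3 -m creep '[[0,0,0,0,0,-3,1],[0,0,0,0,0,0,1]]' 
python3 togo.py 608.2 45 282.3 -2
```

```text
clock: 12.95
eef_pos: [608.8, 45.7, 273.8]
tcp_rot: [3.141, -0.003, 1.536]
contact_force: [-0.7, -0.6, 6.8]
opening: 0.166
t 12.95 pos [608.8  45.7 273.8] F [-0.7 -0.6  6.8] open 0.166 q6 0.1
turn [ 0.001 -0.003  0.   ] shift [-0.7 -0.5 -8.5]
clock: 13.12
eef_pos: [608.9, 45.7, 276.7]
tcp_rot: [3.141, -0.003, 1.536]
contact_force: [1.0, -0.2, 4.2]
opening: 0.165
t 13.12 pos [608.9  45.7 276.7] F [ 1.  -0.2  4.2] open 0.165 q6 0.1
turn [ 0.001 -0.003  0.   ] shift [-0.7 -0.6 -5.6]
```

The vertical force now follows 0.8 N/mm about the expected height, so the holder is fully on. I unload the bar and start sliding.

```bash
python3 -m creep '[[0,0,0,0,0,-3,1],[0,0,0,0,0,-1.5,1],[0,0,0,0,0,0,1]]' 
python3 togo.py 608.2 45 282.3 -2
python3 -m creep '[[0,0,0,4,0,0,1],[0,0,0,4,0,0,1],[0,0,0,4,0,0,1]]' 40
python3 togo.py 608.2 45 282.3 -2
```

```text
clock: 13.37
eef_pos: [608.9, 45.7, 280.9]
tcp_rot: [3.141, -0.003, 1.536]
contact_force: [1.7, 0.1, 0.6]
opening: 0.168
t 13.37 pos [608.9  45.7 280.9] F [1.7 0.1 0.6] open 0.168 q6 0.1
turn [ 0.001 -0.003  0.   ] shift [-0.7 -0.6 -1.4]
clock: 13.62
eef_pos: [609.3, 57.2, 280.7]
tcp_rot: [3.141, -0.001, 1.536]
contact_force: [2.4, -1.6, 0.0]
opening: 0.165
t 13.62 pos [609.3  57.2 280.7] F [ 2.4 -1.6  0. ] open 0.165 q6 0.13
turn [ 0.001 -0.001 -0.   ] shift [-12.2  -0.7  -1.6]
```

```bash
python3 -m creep '[[0,0,0,4,0.6,0,1],[0,0,0,4,0,0,1],[0,0,0,4,0,0,1],[0,0,0,4,0,0,1],[0,0,0,3,0,0,1]]' 40
python3 togo.py 610 99 282.3 -2
python3 -m creep '[[0,0,0,4,0.3,0,1],[0,0,0,4,0,0,1]]' 40
python3 togo.py 610 99 282.3 -2
```

```text
clock: 14.03
eef_pos: [610.3, 78.5, 280.3]
tcp_rot: [-3.141, -0.0, 1.536]
contact_force: [1.2, -3.4, 1.3]
opening: 0.168
t 14.03 pos [610.3  78.5 280.3] F [ 1.2 -3.4  1.3] open 0.168 q6 0.16
turn [-0.    -0.     0.001] shift [20.5 -1.  -2. ]
clock: 14.2
eef_pos: [610.8, 87.2, 280.3]
tcp_rot: [-3.141, 0.0, 1.537]
contact_force: [1.4, -3.0, 0.4]
opening: 0.167
t 14.2 pos [610.8  87.2 280.3] F [ 1.4 -3.   0.4] open 0.167 q6 0.17
turn [-0.001  0.     0.001] shift [11.7 -1.2 -2. ]
```

```bash
python3 -m creep '[[0,0,0,2,0.2,0,1],[0,0,0,2,0,0,1]]' 40
python3 togo.py 610 99 282.3 -2
python3 -m creep '[[0,0,0,2,0,0,1],[0,0,0,1.5,0,0,1]]' 40
python3 togo.py 610 99 282.3 -2
python3 -m creep '[[0,0,0,1,0,0,1]]' 40
python3 togo.py 610 99 282.3 -2
```

```text
clock: 14.37
eef_pos: [611.0, 92.2, 280.2]
tcp_rot: [-3.14, 0.0, 1.537]
contact_force: [0.4, -3.9, 0.9]
opening: 0.17
t 14.37 pos [611.   92.2 280.2] F [ 0.4 -3.9  0.9] open 0.17 q6 0.18
turn [-0.001  0.     0.001] shift [ 6.8 -1.2 -2.1]
clock: 14.53
eef_pos: [611.1, 96.2, 280.2]
tcp_rot: [-3.14, 0.0, 1.537]
contact_force: [1.5, -3.8, 1.3]
opening: 0.169
t 14.53 pos [611.1  96.2 280.2] F [ 1.5 -3.8  1.3] open 0.169 q6 0.19
turn [-0.001  0.     0.001] shift [ 2.8 -1.2 -2.1]
clock: 14.62
eef_pos: [611.2, 97.3, 280.2]
tcp_rot: [-3.14, 0.0, 1.537]
contact_force: [1.2, -3.2, 1.0]
opening: 0.165
t 14.62 pos [611.2  97.3 280.2] F [ 1.2 -3.2  1. ] open 0.165 q6 0.19
turn [-0.001  0.     0.001] shift [ 1.6 -1.3 -2.1]
```

```bash
for i in 1; do :; done; python3 -m creep '[[0,0,0,1,0,0,1]]' | sed -n '2p;4p'
python3 -m creep '[[0,0,0,1,0,0,1]]' | sed -n '2p;4p'
python3 -m creep '[[0,0,0,1,0,0,1]]' | sed -n '2p;4p'
```

```text
eef_pos: [611.2, 98.4, 280.2]
contact_force: [1.6, -2.9, 1.4]
eef_pos: [611.3, 99.4, 280.2]
contact_force: [0.9, -2.6, 1.4]
eef_pos: [611.3, 100.4, 280.2]
contact_force: [1.9, -3.0, 1.0]
```

```bash
python3 -m creep '[[0,0,0,1,0,0,1]]' | sed -n '2p;4p'
python3 -m creep '[[0,0,0,1,0,0,1]]' | sed -n '2p;4p'
```

```text
eef_pos: [611.4, 101.5, 280.2]
contact_force: [0.9, -3.2, 0.1]
eef_pos: [611.4, 102.5, 280.2]
contact_force: [1.9, -2.7, 1.0]
```

```bash
python3 -m creep '[[0,0,0,1,0,0,1]]' | sed -n '2p;4p'
python3 - <<'E'
from h import *
s=grab_frame("scene")["color"][:,:,::-1]
cv2.imwrite("pics/m.png",cv2.resize(s[180:260,340:420],(600,600),interpolation=2))
E
```

```text
eef_pos: [611.4, 103.5, 280.2]
contact_force: [0.9, -2.8, 1.2]
```

View pics/m.png

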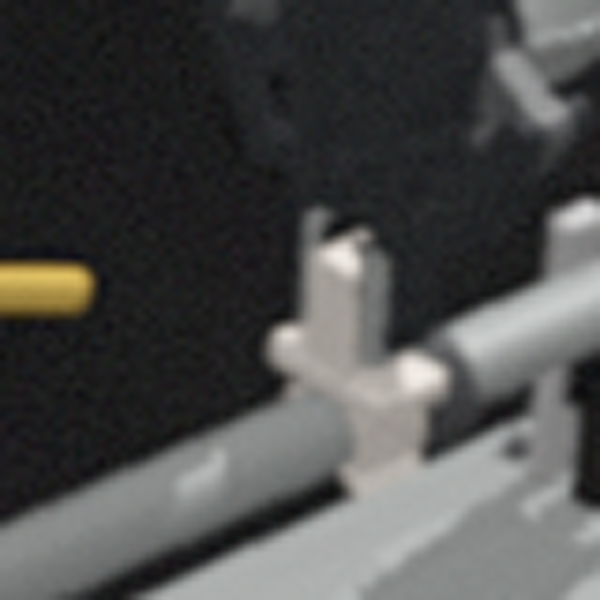

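The holder (crop (370,370)) is almost touching the collar (470,370). I carry on in 1 mm steps.

```bash
python3 -m creep '[[0,0,0,1,0,0,1]]' | sed -n '2p;4p'
python3 -m creep '[[0,0,0,1,0,0,1]]' | sed -n '2p;4p'
```

```text
eef_pos: [611.4, 104.5, 280.2]
contact_force: [0.9, -10.9, 1.4]
eef_pos: [611.5, 104.8, 280.1]
contact_force: [1.9, -11.3, 0.7]
```

Contact: the total is 11 N, less about 3 N of sliding friction, so about 8 N on the collar. I hold it briefly.

```bash
python3 -m creep '[[0,0,0,0.5,0,0,1]]' | sed -n '2p;4p'
python3 -m creep '[[0,0,0,0.5,0,0,1]]' | sed -n '2p;4p'
python3 -m creep '[[0,0,0,0.3,0,0,1]]' | sed -n '2p;4p'
```

```text
eef_pos: [611.5, 104.9, 280.1]
contact_force: [0.7, -4.8, 0.9]
eef_pos: [611.5, 105.0, 280.1]
contact_force: [0.7, -4.4, 2.2]
eef_pos: [611.5, 105.1, 280.0]
contact_force: [1.5, -3.9, 0.5]
```

```bash
python3 -m creep '[[0,0,0,1,0,0,1]]' | sed -n '2p;4p'
python3 -m creep '[[0,0,0,1,0,0,1]]' | sed -n '2p;4p'
python3 -m creep '[[0,0,0,1,0,0,1]]' | sed -n '2p;4p'
python3 -m creep '[[0,0,0,1,0,0,1]]' | sed -n '2p;4p'
```

```text
eef_pos: [611.6, 105.5, 280.0]
contact_force: [2.5, -11.3, 1.4]
eef_pos: [611.6, 105.7, 279.9]
contact_force: [1.8, -9.6, 1.0]
eef_pos: [611.6, 106.0, 279.9]
contact_force: [1.7, -8.6, 1.4]
eef_pos: [611.7, 106.3, 279.9]
contact_force: [1.3, -8.3, 2.4]
```

```bash
python3 -m creep '[[0,0,0,0,0,-1,1],[0,0,0,0,0,0,1]]' 20
python3 -m creep '[[0,0,0,0,0,0,0.7],[0,0,0,0,0,0,0.5],[0,0,0,0,0,0,0.3],[0,0,0,0,0,0,0],[0,0,0,0,0,0,0]]'
python3 togo.py 611 105 400 -2
```

```text
clock: 16.08
eef_pos: [611.7, 106.1, 280.7]
tcp_rot: [-3.139, 0.011, 1.538]
contact_force: [1.2, -2.8, 0.5]
opening: 0.167
clock: 16.5
eef_pos: [610.5, 107.7, 279.9]
tcp_rot: [-3.136, 0.009, 1.538]
contact_force: [-0.3, 0.6, 0.1]
opening: 0.85
t 16.5 pos [610.5 107.7 279.9] F [-0.3  0.6  0.1] open 0.85 q6 0.21
turn [-0.006  0.009  0.002] shift [-3.700e+00 -1.000e-01 -1.201e+02]
```

```bash
python3 -m creep '[[0,0,0,0,0,0,0],[0,0,0,0,0,-5,0],[0,0,0,0,0,-15,0],[0,0,0,0,0,-20,0],[0,0,0,0,0,-20,0],[0,0,0,0,0,-20,0],[0,0,0,0,0,-20,0],[0,0,0,0,0,-20,0]]'
python3 -m creep '[[0,0,0,-30,-20,-10,0],[0,0,0,-30,-30,0,0],[0,0,0,-30,-30,0,0],[0,0,0,-30,-30,0,0],[0,0,0,-30,-30,0,0],[0,0,0,-20,-20,0,0],[0,0,0,-10,-10,0,0],[0,0,0,0,0,0,0]]'
python3 - <<'E'
from h import *
s=grab_frame("scene")["color"][:,:,::-1]
cv2.imwrite("pics/n.png",cv2.resize(s[180:260,340:420],(600,600),interpolation=2))
cv2.imwrite("pics/n1.png",s)
t=grab_frame("top")["color"][:,:,::-1]
cv2.imwrite("pics/n2.png",t)
E
```

```text
clock: 17.17
eef_pos: [609.4, 109.0, 400.9]
tcp_rot: [-3.125, 0.01, 1.538]
contact_force: [1.2, 0.2, -0.0]
opening: 0.999
clock: 17.83
eef_pos: [430.3, -66.9, 422.8]
tcp_rot: [-3.141, 0.009, 1.542]
contact_force: [-1.3, 0.3, 0.4]
opening: 1.001
```

View pics/n.png

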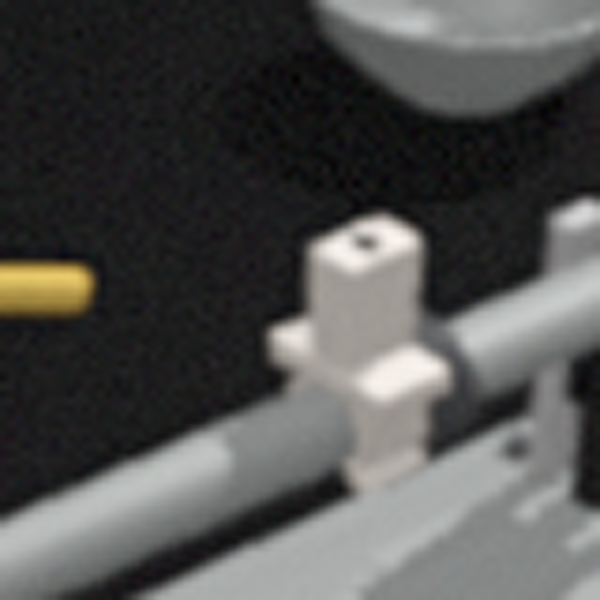

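View pics/n1.png

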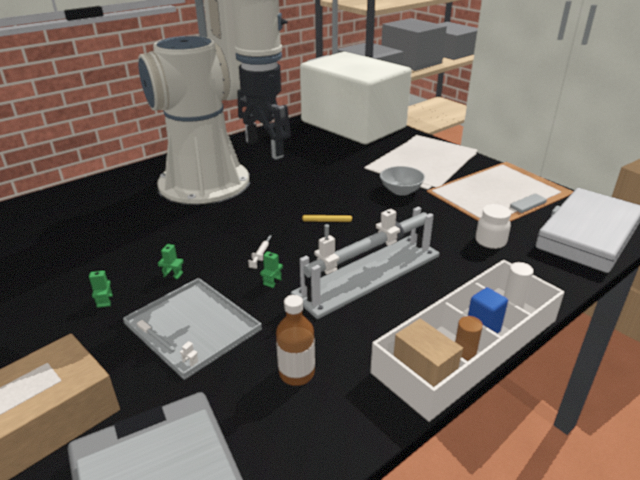

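View pics/n2.png

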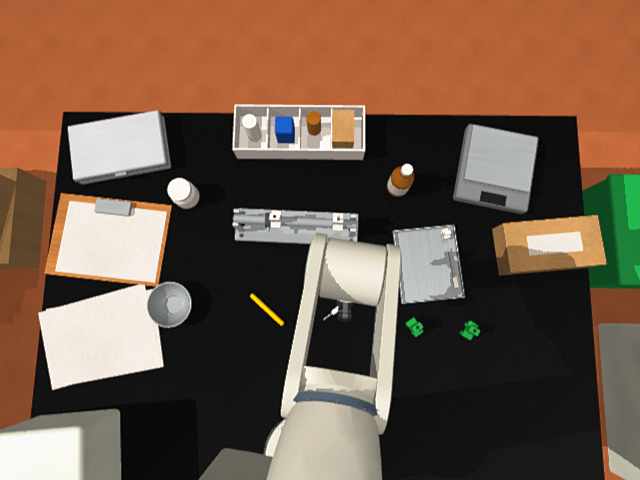

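```bash
python3 - <<'E'
from h import *
np.set_printoptions(precision=1,suppress=True)
s=grab_frame("scene");t=grab_frame("top")
cv2.imwrite("pics/o.png",cv2.resize(t["color"][200:245,250:300][:,:,::-1],None,fx=12,fy=12,interpolation=2))
cv2.imwrite("pics/o2.png",cv2.resize(s["color"][200:250,370:415][:,:,::-1],None,fx=12,fy=12,interpolation=2))
E
```

```text
(no output)
```

View pics/o.png

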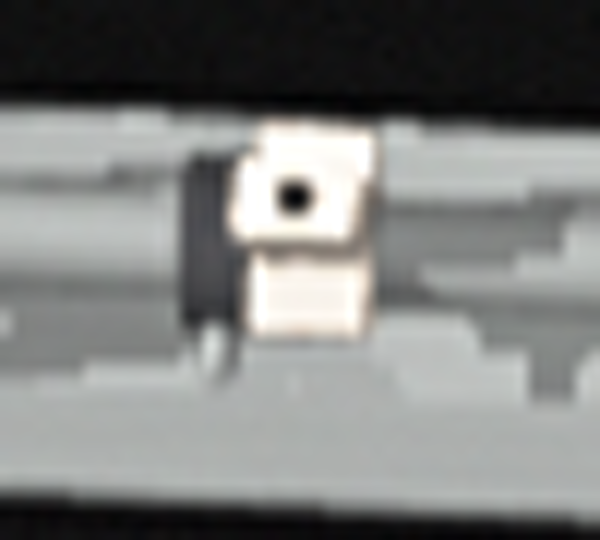

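View pics/o2.png

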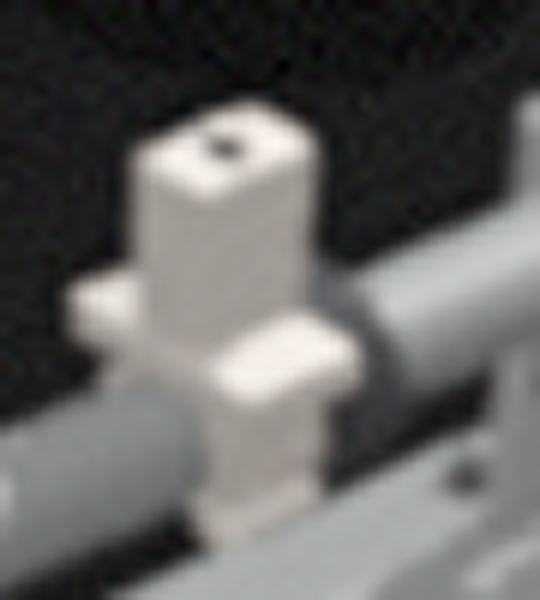

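```bash
python3 - <<'E'
from h import *
np.set_printoptions(precision=2,suppress=True)
s=grab_frame("scene");t=grab_frame("top")
T=lambda x,y:(250+(x-6)/12,200+(y-6)/12);S=lambda x,y:(370+(x-6)/12,200+(y-6)/12)
print("hole",tri([s,t],[S(226,148),T(294,196)]),I(t,T(294,196),139),I(s,S(226,148),139))
c=t["color"].astype(float).mean(2)
for r in range(213,229): print(r,c[r,262:284].astype(int))
print("y of px at z=105, row 218:",[ (k,I(t,(k,218),105)[1].round(1)) for k in (265,269,270,271,272,280,281)])
t0=cv2.imread("pics/top0.png").astype(float).mean(2)
for r in range(213,229): print(r,t0[r,260:280].astype(int))
E
```

```text
hole [611.15 102.2  138.6 ] [611.9  103.12 139.  ] [611.16 100.43 139.  ]
213 [160 161 161 126  71  74  70 106 222 234 253 253 253 253 251 248 248 250
 255 166 181 187]
214 [127 130 131  87  62  61  63 143 255 254 254 236 224 236 253 250 248 244
 235 160 182 188]
215 [130 148 146  86  72  70  70 159 255 254 248 134  80 127 233 252 252 241
 165 136 182 189]
216 [153 169 168  87  75  73  78 180 255 254 250  83   6  57 208 253 253 230
 135 107 146 153]
217 [177 179 170  89  78  75  89 216 255 254 255 146  83 136 248 254 254 207
 121  99 113 113]
218 [189 190 171  88  80  77  93 218 255 254 255 239 226 238 255 255 255 190
 118 106 124 125]
219 [192 195 173  89  80  81  87 163 236 228 228 225 227 227 232 234 236 157
 117 117 133 133]
220 [187 189 167  87  80  85  82 101 127 133 125 125 129 131 135 136 142 123
 130 124 134 135]
221 [173 177 156  85  79  82  81  76  95 189 144 141 165 165 146 143 145 149
 160 124 129 131]
222 [153 157 141  82  77  80  78  73 118 248 225 221 232 231 223 222 224 225
 195 124 119 123]
223 [126 129 119  75  74  75  74  73 139 253 248 245 244 244 244 245 247 249
[... 1393 characters left out ...]
191]
221 [171 170 172 174 141  82  80  83  84  84  71 104 126 128 182 184 183 183
 184 184]
222 [151 152 154 156 124  78  78  80  82  81  69  97 117 117 149 168 168 169
 170 170]
223 [123 125 125 128 117  75  73  76  78  77  68  86 104 103 115 145 146 147
 148 150]
224 [120 122 120 123 111  70  66  70  73  73  62  64  97 101 109 119 123 124
 121 122]
225 [134 134 135 136 114  62  56  65  63  63  56  47 118 123 120 122 157 159
 155 157]
226 [133 134 134 136 121  57  57 106  77  55  51  57 134 135 131 136 193 194
 193 194]
227 [132 131 131 133 131 100 111 182 139  87  90 106 134 134 131 135 190 193
 193 192]
228 [129 130 129 131 130 131 142 214 168 113 157 166 166 164 163 164 189 190
 189 188]
```

The checks agree:
- **Height:** the hole is at z = 138.6, against 139 expected with the bar fully up.
- **Gap:** the shoulder edge at top px 270 coincides with the collar's near face (270 to 271), so no gap shows.
- **Surroundings:** the other objects in view have not moved, and the arm is clear.

I hand the job in.

```bash
python3 -c "
from rig import job,sense
print(job.sign_off(),sense()['clock'])"
```

```text
the job is handed in; nothing more can be done
the job is handed in; nothing more can be done
```

The holder is snapped onto the bar, standing upright against the collar, and the job is handed in; the interface gives no verdict. The moves took about 18 s of the 67 s allowed.

**What I did**
- **Grasp:** the first grasp was too high because the arm had crept upward. I opened the gripper and regrasped lower.
- **Snap:** I pressed it on at y ≈ 45, about 75 mm between centres from the collar. The push peaked at 13.6 N, about 17 mm of bar travel, then fell away. After that the force matched 0.8 N/mm about the height expected for a fully fitted holder.
- **Slide:** it slid at about 3 N and met the collar at roughly 11 N total, so about 8 N net. I then held it there at 4 to 11 N total, unloaded the bar, let go and moved the arm away.

**Last checks**
- **Upright and bar up:** the holder's top hole is at z = 138.6 mm (139 expected with the bar fully up), and the holder looks upright in both views.
- **Against the collar:** the top view shows no visible gap, within about 1 to 2 mm.
- **Other objects:** those visible in the last two pictures look unmoved. The arm hides the third green clip and part of the syringe from above, but both look in place in the scene view.

**Disagreements**
- **Bar centre:** by contact force the bar's centre was about 2 mm to the robot's side of my camera estimate. I corrected for this before the snap.
- **Collar:** contact came about 4 mm beyond where I had measured it.

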